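# Blank the leak tester's port and hold the test button down

### The arm

A 7-joint arm with a two-finger parallel gripper is mounted at the origin on the work surface. World frame = base frame: x ahead of the robot, y to its left, z up, the work surface at z = 0. Lengths are in m, angles in rad, forces in N, time in s.
With the tool pointing down it reaches from about 0.425 to 0.925 m from the base axis. Payload 6.8 kg.
Tool frame: the origin (TCP) lies on the centre line of the jaws, within the pads' length; the fingertips stand bot.finger_overhang ahead of it and the grasp point (between the pads) lies 3 mm ahead of it (bot.finger_overhang is the distance from the TCP to the fingertips, in m); z points along the fingers, y is the direction in which the jaws open and shut (so a half turn about z gives the same grasp; the last joint's range is limited). The gripper opens to 85 mm and grips with 20 to 120 N. Pads are 22 mm wide; open, the fingers measure 114 mm over their backs; the gripper's body (76 mm by 85 mm) begins 54 mm behind the grasp point. The pads swing forward as they close: fully open they stand 13 mm farther back than shut.
Start: joints at [-1.408, 0.477, 0.022, 1.555, -0.011, 1.109, -0.083], TCP at [0.181, 0.65, 0.253] pointing down, gripper open.
Joint ranges: [-2.96, 2.96], [-0.34, 2.1], [-1.41, 1.46], [0.24, 2.44], [-1.37, 4.51], [0.17, 1.92], [-2.96, 2.96]. Speed limits (rad/s): [2.39, 2.39, 3.14, 3.14, 3.14, 3.14, 3.14].

### API

Orientations are given as a unit quaternion [w, x, y, z].
In Python, from station import bot gives the robot as it stands.
- The arm moves only by the tool drive_tool, never from a script. Its argument "increments" is text: rows parted by semicolons, each of 4 numbers parted by spaces: the shift along the world's x, y, z in m, then the turn about the world's z in rad. In form: tx ty tz spin; .... A call has 1 to 12 rows; each row shifts and turns the commanded pose from where the row before left it; what a row does not reach is not made up. A row lasts 1/12 s, in which the tool goes at most 41.7 mm and 7.16 degrees, less where a joint would pass 70% of its speed; a pose out of reach is approached as far as the arm can. A call is refused whole if a number of a shift passes 0.0417 or a number of a turn 0.125, either way. A call with a gripper value outside its range is refused whole. "grip" is the opening, from 0 (shut) to 1 (fully open), set as the call begins (left out, the last holds). The fingers move at their own pace and stop on an object; "squeeze" is the grip in N (left out, the last holds). Time passes only in rows, so rows that do not move let the fingers close. It gives the time, the measured TCP pose, the force and the opening at its end, in the units of the state.
- bot.get_obs(): the state, without advancing time (a new reading comes with each control period).
- bot.read_camera(name): name is "scene" or "top" or "wrist"; returns the picture (400x640x3 uint8, red, green, blue); there is no depth.
- bot.calibration(name): a dict with "fx", "fy", "cx", "cy" (pixels), "distortion" ([k1, k2, p1, p2, k3] as OpenCV has them; the pictures are not rectified), "camera_from_world" (4x4, takes a point from world to camera coordinates). Camera axes: x right, y down, z forward; pixel columns grow to the right and rows downward; lengths in m; the calibration is good to about 2 mm. A picture is of the moment at which its call begins: read the wrist's pose just before it. calibration takes no time and is no camera call; for the wrist camera it gives the pose at the moment of the call.
- bot.hand_in(): hands the job in, once; it reports no verdict.
The state is a dict: "t": time; "q": joint angles; "joint_vel": joint speeds; "joint_torque": joint torques, N m; "eef_pos": TCP position; "tool_rot": TCP orientation; "contact_force": force on the tool from outside, world axes, zero at the start; "torque": the same for the moment, N m; "gripper_width": opening from 0.0 (shut) to 1.0 (fully open).
Only numpy, scipy, OpenCV 4.12 (cv2) and the standard library are available. Lean on these libraries where they do the work, as an engineer would, in place of code of your own. Each camera call takes 0.05 s, during which the arm holds its last target.

### The job

Get the leak tester ready for its self-check: slide the brass-footed spacer with the orange grip, nose first (the end away from the grip), into the only one of the three metal port bays that is wide enough for it, under the bridge and fully home against the back stop, standing flat on the cart top. Then let go of it and, only once it is home, push the big white button of the black leak tester down flush with its grey collar with the fingers, and finish while still holding it down. Leave the other things on the cart where they are.

Things in the scene. Friction and masses are not known exactly. Their poses are not given: they have to be found in the camera images.
- spacer: Loose spacer, 0.15 kg, upright. Brass foot 56 (x) x 24 (y) x 12 mm high; on it an orange grip, x from -24 to +4 mm, 14 mm thick (y), top 60 mm up. Origin: centre of the foot's underside; +x is its free nose, away from the grip, which goes into the bay first. Fully home, its origin and x axis are those of the bay and the grip stands just before the bridge; turned round it does not fit.
- spacer_grip (a point): Point in the middle of the orange grip, 46 mm above the spacer's underside and 10 mm behind its origin (x = -10 mm); pinch the 14 mm thickness here, the fingers closing along the spacer's y, from above.
- bay_narrow: Fixed aluminium port bay: a channel 14 mm wide between two rails, 60 mm wide over all. Origin: on the cart top (the channel's floor), mid-channel; +x points into it from its open mouth, z up. Rails 16 mm high, x -28 to +28 mm; the mouth flares 6 mm per side out to x = -38 mm. Back stop at x = +28 mm, 22 mm high. Too narrow for the spacer.
- bay_medium: Fixed aluminium port bay: a channel 19 mm wide between two rails, 60 mm wide over all. Origin: on the cart top (the channel's floor), mid-channel; +x points into it from its open mouth, z up. Rails 16 mm high, x -28 to +28 mm; the mouth flares 6 mm per side out to x = -38 mm. Back stop at x = +28 mm, 22 mm high. Too narrow for the spacer.
- bay_wide: Fixed aluminium port bay: a channel 29 mm wide between two rails, 60 mm wide over all. Origin: on the cart top (the channel's floor), mid-channel; +x points into it from its open mouth, z up. Rails 16 mm high, x -28 to +28 mm; the mouth flares 6 mm per side out to x = -38 mm. Back stop at x = +28 mm, 22 mm high. The only one wide enough.
- manifold: Fixed steel pipe, 220 mm along y, 24 mm high, behind the three bays, which stand in front of it side by side 66 mm apart in any order, all with its yaw. Origin: that of the middle bay. In every bay a dark steel bridge crosses over the channel from bay x = +8 to +28 mm, underside 16 mm, top 22 mm above the cart top; the spacer's nose slides under it.
- leak_tester: Squat black leak tester, fixed, 180 x 150 mm, top face 54 mm above the cart top. Origin: centre of its underside; z up. The big white push button stands on its top at x = -30 mm in its frame, in the middle of a grey collar whose top is 60 mm above the cart top.
- button_top (a point): Centre of the top of the round white button, 56 mm in diameter, 68 mm above the cart top when not pressed; it moves with the button.
- test_button (a joint): How far the white button is pressed straight down, m: 0 released, 0.008 fully down and flush with its collar. Spring: about 4 N to start, 7 N fully down; it springs back when let go.
- ref_gauge: Bystander: chrome reference gauge lying dial up, 90 mm in diameter, 36 mm high, 0.45 kg, with a 30 mm pipe stub towards its -x. Origin: centre of its underside.
- tee_a: Bystander: white nylon T-piece lying flat, 44 x 32 mm, 14 mm high. Origin: under the crossing.
- tee_b: Bystander: second white nylon T-piece, the same as the first.
- hex_holder: Bystander: steel hex key holder, block 35 x 90 x 30 mm with keys up to about 90 mm high. Origin: centre of its underside.
- tin_box: Bystander: round tin box with a blue lid, 92 mm in diameter, 34 mm high. Origin: centre of its underside.
- screwdriver: Bystander: screwdriver 160 mm long lying on the cart top along its x axis.
- bezel: Bystander: brass bezel ring lying flat, 64 mm in diameter, 8 mm high. Origin: centre of its underside.

How it is judged:
By the outcome, as a careful person would: the job done as asked, in the order asked, and still so for the second after the job is handed in, while the arm keeps its last pose, push and grip.
It also fails if it takes over 48 s, if anything falls off the work surface, if the arm or the gripper's body presses on something with over 40 N, if the wrist force passes 120 N, or if a joint passes its speed limit or range.

## Working session

There is one attempt and no reset: what is moved stays moved. The work goes in short steps, Python scripts to look and compute and a tool call to move; the robot and the scene stay as the last step left them, time stands still between calls to the robot, and variables do not carry over. Pictures are saved under pics/ and viewed, and the job is handed in when it is done.

Besides the shell and the picture viewer there is one more tool, called after "Call:" as name(argument=value, ...) on one line, values as JSON. drive_tool: Moves the arm, as the interface text tells. Its arguments: {"type":"object","properties":{"increments":{"type":"string"},"grip":{"type":"number"},"squeeze":{"type":"number"}},"required":["increments"]}

```bash
mkdir -p pics; ls; python3 - <<'E'
from station import bot
import cv2
o=bot.get_obs();print(o['t'],o['eef_pos'],o['tool_rot'],o['gripper_width'],bot.finger_overhang)
for n in ['scene','top','wrist']:
    im=bot.read_camera(n);cv2.imwrite(f'pics/{n}0.png',im[:,:,::-1])
    c=bot.calibration(n);print(n,c)
E
```

```text
pics
0.0 [0.18044526 0.6498585  0.25230892] [-4.15440862e-05  1.34979773e-01  9.90847926e-01 -9.20041768e-04] 1.0009295921179193 0.022
scene {'fx': 484.1849235506308, 'fy': 484.1849235506308, 'cx': 316.81937859184086, 'cy': 199.22896198992837, 'distortion': array([0.05006515, 0.        , 0.        , 0.        , 0.        ]), 'camera_from_world': array([[ 0.15421687,  0.98803164, -0.00325985, -0.06643782],
       [ 0.7742501 , -0.12289713, -0.62083257, -0.40635158],
       [-0.61380285,  0.09321891, -0.78393641,  1.67037491],
       [ 0.        ,  0.        ,  0.        ,  1.        ]])}
top {'fx': 425.63530324496577, 'fy': 425.63530324496577, 'cx': 318.6460135230277, 'cy': 199.54637864617732, 'distortion': array([-0.08697275,  0.        ,  0.        ,  0.        ,  0.        ]), 'camera_from_world': array([[ 0.01350902, -0.99974158,  0.01828356, -0.03689447],
       [-0.98603764, -0.01635453, -0.16571752,  0.57561193],
       [ 0.16597372, -0.01578959, -0.98600376,  1.05767291],
       [ 0.        ,  0.        ,  0.        ,  1.        ]])}
wrist {'fx': 347.2870816895646, 'fy': 347.2870816895646, 'cx': 317.4901402287814, 'cy': 205.23773972415506, 'distortion': array([-0.07026163,  0.        ,  0.        ,  0.        ,  0.        ]), 'camera_from_world': array([[ 2.67302788e-01,  9.63612134e-01, -9.35316220e-04,
        -6.72133484e-01],
       [ 9.14241109e-01, -2.53300485e-01,  3.16231022e-01,
        -4.17684086e-02],
       [ 3.04487134e-01, -8.53845382e-02, -9.48681752e-01,
         3.80373380e-01],
       [ 0.00000000e+00,  0.00000000e+00,  0.00000000e+00,
         1.00000000e+00]])}
```

View pics/scene0.png

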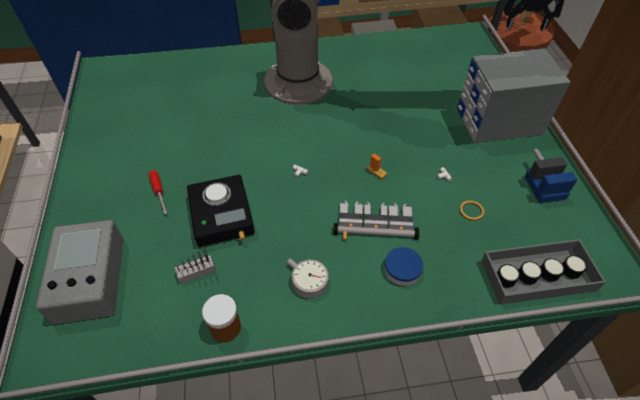

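View pics/top0.png

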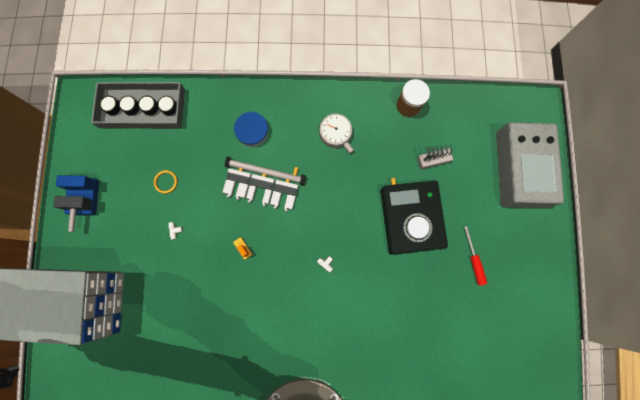

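View pics/wrist0.png

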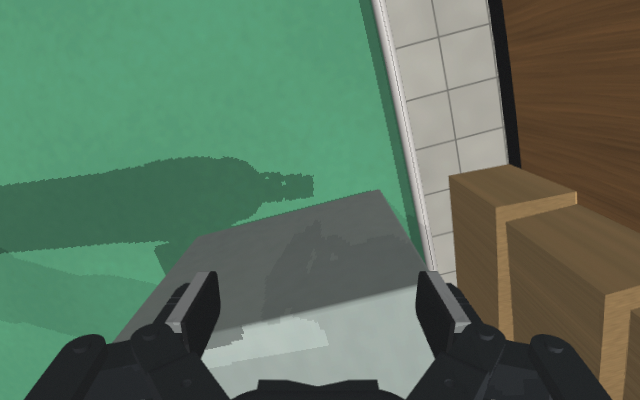

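```bash
cat > h.py <<'E'
import numpy as np, cv2
from station import bot
def KD(c): return np.array([[c['fx'],0,c['cx']],[0,c['fy'],c['cy']],[0,0,1.]]),np.array(c['distortion'])
def p2w(c,pts,z):
    K,D=KD(c);T=np.array(c['camera_from_world']);R,t=T[:3,:3],T[:3,3]
    u=cv2.undistortPoints(np.array(pts,float).reshape(-1,1,2),K,D).reshape(-1,2)
    o=-R.T@t;d=np.c_[u,np.ones(len(u))]@R
    return o+d*((z-o[2])/d[:,2])[:,None]
def w2p(c,P):
    K,D=KD(c);T=np.array(c['camera_from_world'])
    return cv2.projectPoints(np.array(P,float).reshape(-1,1,3),cv2.Rodrigues(T[:3,:3])[0],T[:3,3],K,D)[0].reshape(-1,2)
def crop(src,dst,x0,y0,x1,y1,s):
    im=cv2.imread(src)[y0:y1,x0:x1];cv2.imwrite(dst,cv2.resize(im,None,fx=s,fy=s,interpolation=cv2.INTER_CUBIC))
E
python3 - <<'E'
from h import *
crop('pics/top0.png','pics/t1.png',210,140,330,280,4)
crop('pics/scene0.png','pics/s1.png',320,140,440,250,5)
crop('pics/top0.png','pics/t2.png',370,170,460,260,5)
ct=bot.calibration('top');cs=bot.calibration('scene')
print(p2w(ct,[[243,248]],0.03),p2w(cs,[[376,166]],0.03))
print('button',p2w(ct,[[418,228]],.068),p2w(cs,[[217,192]],.068))
print('manif',p2w(ct,[[263,185]],.0),p2w(cs,[[376,220]],.02))
E
```

```text
[[0.44848483 0.16600296 0.03      ]] [[0.4529159  0.16775301 0.03      ]]
button [[ 0.50350271 -0.28201662  0.068     ]] [[ 0.51060219 -0.27826844  0.068     ]]
manif [[0.62195058 0.12329849 0.        ]] [[0.63178004 0.12675287 0.02      ]]
```

View pics/t1.png

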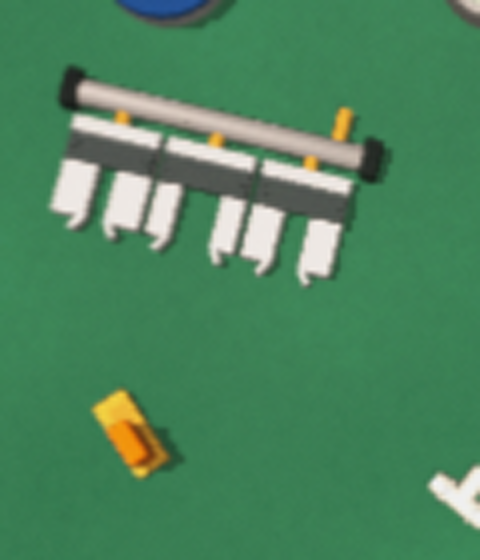

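View pics/s1.png

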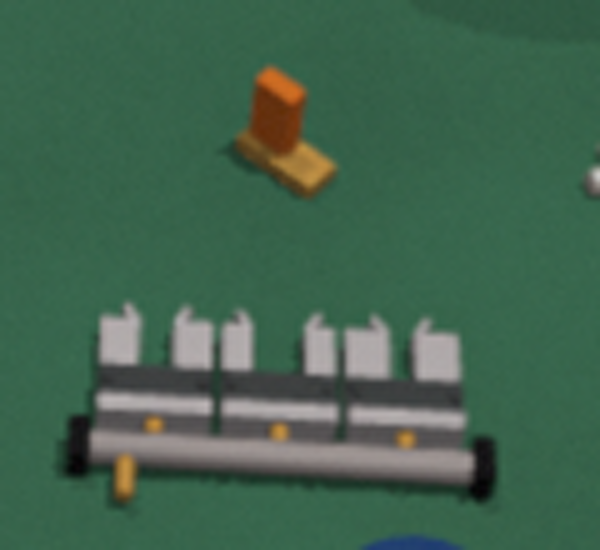

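View pics/t2.png

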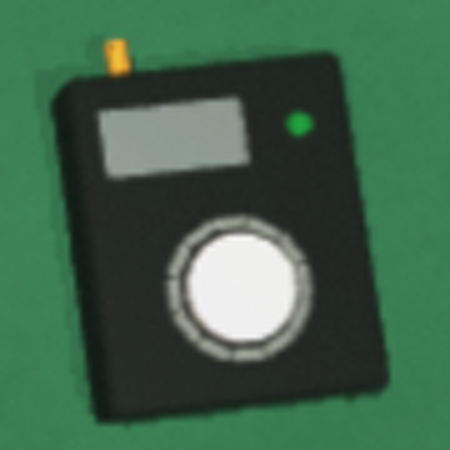

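Call:
drive_tool(increments="0.016 -0.032 0.003 0;0.016 -0.032 0.003 0;0.016 -0.032 0.003 0;0.016 -0.032 0.003 0;0.016 -0.032 0.003 0;0.016 -0.032 0.003 0;0.016 -0.032 0.003 0;0.016 -0.032 0.003 0", grip=1)

```text
t: 0.82
eef_pos: [0.309, 0.3925, 0.2773]
tool_rot: [-0.0, 0.135, 0.991, -0.0]
contact_force: [0.0, 0.6, 0.5]
gripper_width: 1.001
```

Call:
drive_tool(increments="0.016 -0.032 0.003 0;0.016 -0.032 0.003 0;0.016 -0.032 0.003 0;0.016 -0.032 0.003 0;0.016 -0.032 0.003 0;0.016 -0.032 0.003 0;0.016 -0.032 0.003 0;0.016 -0.032 0.003 0;0 0 0 0;0 0 0 0")

```text
t: 1.65
eef_pos: [0.4372, 0.1365, 0.3014]
tool_rot: [0.0, 0.137, 0.991, 0.0]
contact_force: [-1.0, 1.5, -0.2]
gripper_width: 1.003
```

```bash
python3 - <<'E'
from h import *
import pickle
o=bot.get_obs();print(o['t'],o['eef_pos'],o['joint_vel'].round(3))
c=bot.calibration('wrist');im=bot.read_camera('wrist');cv2.imwrite('pics/w1.png',im[:,:,::-1]);pickle.dump(c,open('w1.pkl','wb'))
E
```

```text
1.65 [0.4371529  0.13651142 0.30143813] [-0.034  0.006 -0.06   0.007 -0.013 -0.003 -0.017]
```

View pics/w1.png

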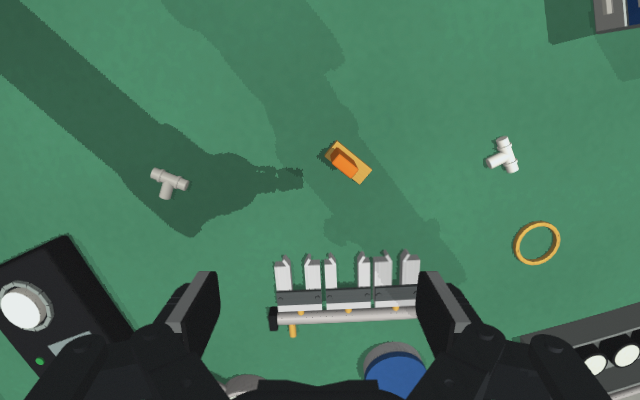

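```bash
python3 - <<'E'
from h import *
crop('pics/w1.png','pics/w1a.png',315,130,385,195,9)
crop('pics/w1.png','pics/w1b.png',262,240,432,340,4.7)
E
```

```text
(no output)
```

View pics/w1a.png

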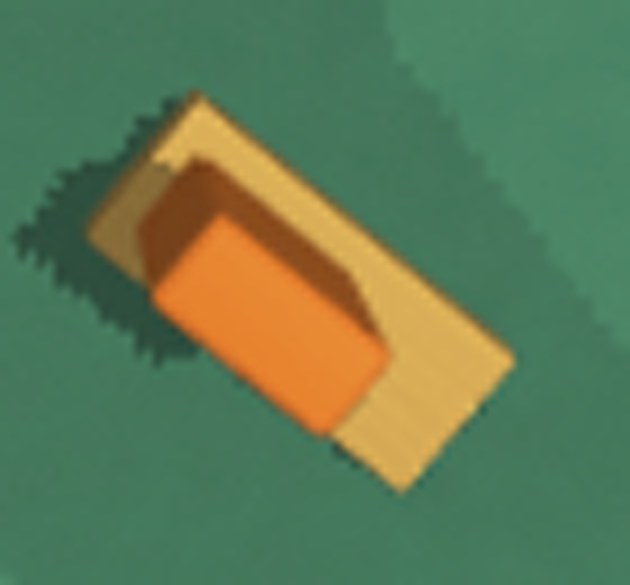

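View pics/w1b.png

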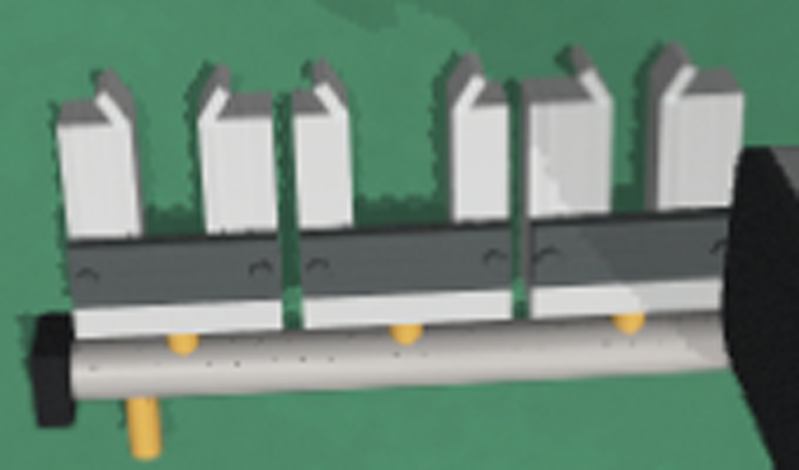

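```bash
cat > fit.py <<'E'
from h import *
from scipy.optimize import least_squares
def fit(c,loc,pix,x0):
    loc=np.array(loc,float)/1000;pix=np.array(pix,float)
    def W(p):
        a=p[2];R=np.array([[np.cos(a),-np.sin(a),0],[np.sin(a),np.cos(a),0],[0,0,1]])
        return loc@R.T+[p[0],p[1],0]
    r=least_squares(lambda p:(w2p(c,W(p))-pix).ravel(),x0,loss='soft_l1')
    return r.x,(w2p(c,W(r.x))-pix).round(1)
def src(pts,x0,y0,s): return (np.array(pts,float)+.5)/s-.5+[x0,y0]
E
python3 - <<'E'
from fit import *
import pickle
c=pickle.load(open('w1.pkl','rb'))
sp=src([(198,95),(515,360),(402,490),(88,235),(222,213),(390,355),(325,435),(152,298)],315,130,9)
# nose corners: (515,360),(402,490); image right=+y, up=-x
loc=[(-28,-12,12),(28,-12,12),(28,12,12),(-28,12,12),(-24,-7,60),(4,-7,60),(4,7,60),(-24,7,60)]
for flip in (1,-1):
    l=[(a,flip*b,z) for a,b,z in loc]
    x,r=fit(c,l,sp,[.45,.167,.6]);print('spacer',x,r.tolist())
bp=src([(293,117),(507,104),(300,243),(511,222),(303,302),(511,290),(349,115),(455,108)],262,240,4.7)
bl=[(-28,-30,16),(-28,30,16),(8,-30,22),(8,30,22),(28,-30,22),(28,30,22),(-28,-14.5,16),(-28,14.5,16)]
x,r=fit(c,bl,bp,[.6,.127,-.23]);print('bay',x,r.tolist())
E
```

```text
spacer [0.44615219 0.17153794 1.30462843] [[-10.6, 30.0], [0.6, 0.2], [13.9, -34.0], [1.6, -5.3], [-8.4, 22.2], [-0.9, 6.2], [6.6, -15.6], [-0.6, -0.2]]
spacer [0.44870466 0.16944949 0.61411932] [[0.2, -0.1], [0.5, -0.1], [-0.0, 0.4], [-0.5, 0.0], [-0.2, -0.8], [1.3, -0.1], [-0.1, 0.9], [-0.9, -0.0]]
bay [ 0.60413398  0.12886502 -0.21261004] [[-0.1, 0.1], [0.1, 0.2], [0.0, -0.5], [0.2, 1.4], [0.2, -0.3], [0.3, -0.3], [-0.2, -0.1], [-0.6, 0.1]]
```

Call:
drive_tool(increments="0.0004 0.0034 -0.0225 0.111;0.0004 0.0034 -0.0225 0.111;0.0004 0.0034 -0.0225 0.111;0.0004 0.0034 -0.0225 0.111;0.0004 0.0034 -0.0225 0.111;0.0004 0.0034 -0.0225 0.111;0.0004 0.0034 -0.0225 0.111;0.0004 0.0034 -0.0225 0.111;0 0 0 0;0 0 0 0;0 0 0 0")

```text
t: 2.62
eef_pos: [0.4399, 0.1664, 0.1221]
tool_rot: [0.0, -0.303, 0.953, 0.0]
contact_force: [-0.4, -0.4, -0.1]
gripper_width: 1.002
```

```bash
python3 - <<'E'
from h import *
import pickle
from scipy.spatial.transform import Rotation as R
o=bot.get_obs();q=o['tool_rot'];print(o['t'],o['eef_pos'],R.from_quat(q[[1,2,3,0]]).as_matrix().round(4).tolist())
c=bot.calibration('wrist');im=bot.read_camera('wrist');cv2.imwrite('pics/w2.png',im[:,:,::-1]);pickle.dump(c,open('w2.pkl','wb'))
E
```

```text
2.6167 [0.43989322 0.16636937 0.12208624] [[-0.8167, -0.5771, 0.0004], [-0.5771, 0.8167, 0.0005], [-0.0006, 0.0002, -1.0]]
```

View pics/w2.png

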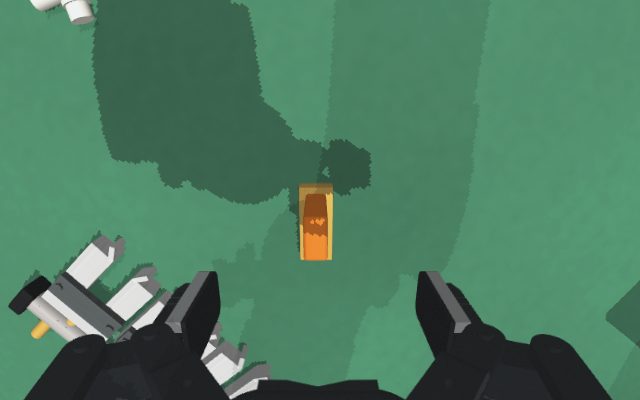

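```bash
python3 - <<'E'
from h import *
crop('pics/w2.png','pics/w2a.png',285,172,350,272,6)
E
```

```text
(no output)
```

View pics/w2a.png

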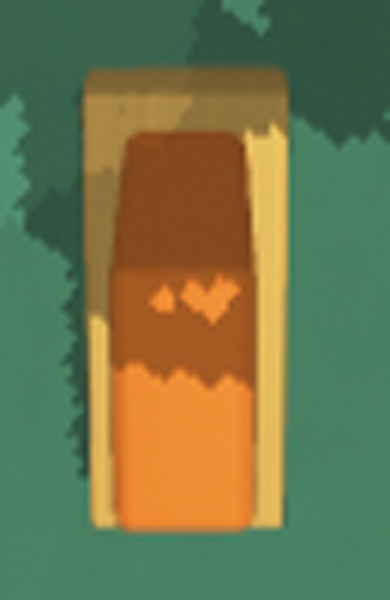

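```bash
python3 - <<'E'
from fit import *
import pickle
c=pickle.load(open('w2.pkl','rb'))
sp=src([(85,93),(287,93),(92,527),(283,527),(112,270),(252,270),(118,530),(252,530)],285,172,6)
l=[(-28,-12,12),(-28,12,12),(28,-12,12),(28,12,12),(-24,-7,60),(-24,7,60),(4,-7,60),(4,7,60)]
x,r=fit(c,l,sp,[.4487,.1694,.614]);print('spacer',x,r.tolist())
print(x[:2]-.01*np.array([np.cos(x[2]),np.sin(x[2])]))
E
```

```text
spacer [0.44883007 0.16901155 0.61803497] [[-0.7, -0.4], [0.5, -0.5], [-0.3, 0.2], [0.3, 0.1], [-0.6, -0.3], [1.0, -0.4], [-0.8, 1.0], [0.7, 0.9]]
[0.44067988 0.16321721]
```

Call:
drive_tool(increments="0.0004 -0.0016 -0.01 0;0.0004 -0.0016 -0.02 0;0 0 -0.02 0;0 0 -0.015 0;0 0 -0.008 0;0 0 0 0;0 0 0 0")

```text
t: 3.25
eef_pos: [0.4408, 0.1624, 0.0485]
tool_rot: [0.0, -0.303, 0.953, -0.0]
contact_force: [0.3, -1.0, 0.1]
gripper_width: 0.998
```

Call:
drive_tool(increments="0 0 0 0;0 0 0 0;0 0 0 0;0 0 0 0;0 0 0 0;0 0 0 0;0 0 0 0;0 0 0 0;0 0 0 0;0 0 0 0", grip=0, squeeze=40)

```text
t: 4.08
eef_pos: [0.4404, 0.1623, 0.0482]
tool_rot: [-0.0, -0.304, 0.953, -0.0]
contact_force: [0.4, -0.4, -0.6]
gripper_width: 0.158
```

Call:
drive_tool(increments="0 0 0.015 0;0.01 -0.002 0 -0.104;0.01 -0.002 0 -0.104;0.01 -0.002 0 -0.104;0.01 -0.002 0 -0.104;0.01 -0.002 0 -0.104;0.01 -0.002 0 -0.104;0.01 -0.002 0 -0.104;0.01 -0.002 0 -0.102;0 0 0 0;0 0 0 0;0 0 0 0")

```text
t: 5.08
eef_pos: [0.5196, 0.1465, 0.063]
tool_rot: [-0.001, 0.105, 0.995, -0.0]
contact_force: [-0.7, -0.5, -1.4]
gripper_width: 0.158
```

```bash
python3 - <<'E'
from h import *
import pickle
from scipy.spatial.transform import Rotation as R
o=bot.get_obs();q=o['tool_rot'];M=R.from_quat(q[[1,2,3,0]]).as_matrix();print(o['t'],o['eef_pos'],np.arctan2(-M[0,1],M[1,1]),o['gripper_width'])
c=bot.calibration('wrist');im=bot.read_camera('wrist');cv2.imwrite('pics/w3.png',im[:,:,::-1]);pickle.dump(c,open('w3.pkl','wb'))
im=bot.read_camera('top');cv2.imwrite('pics/top3.png',im[:,:,::-1])
im=bot.read_camera('scene');cv2.imwrite('pics/scene3.png',im[:,:,::-1])
crop('pics/scene3.png','pics/s3.png',320,120,440,250,4.5)
crop('pics/top3.png','pics/t3.png',210,140,330,260,4)
E
```

```text
5.0833 [0.51960639 0.14648191 0.06299027] -0.20966555672776688 0.1576794661444401
```

View pics/w3.png

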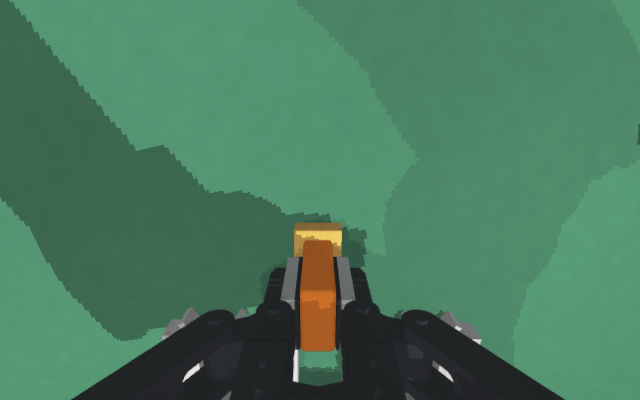

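View pics/s3.png

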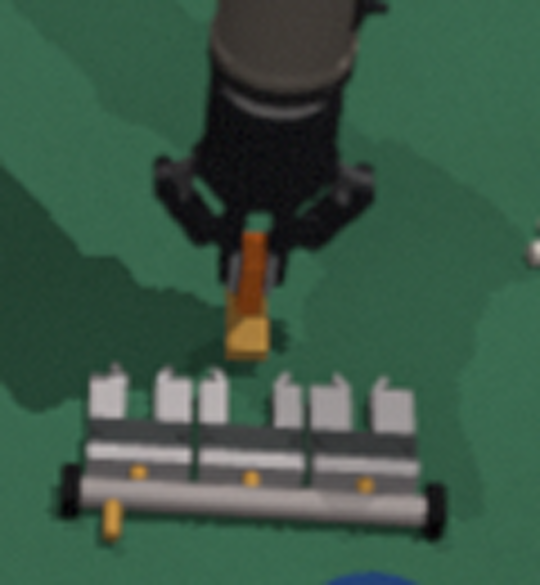

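View pics/t3.png

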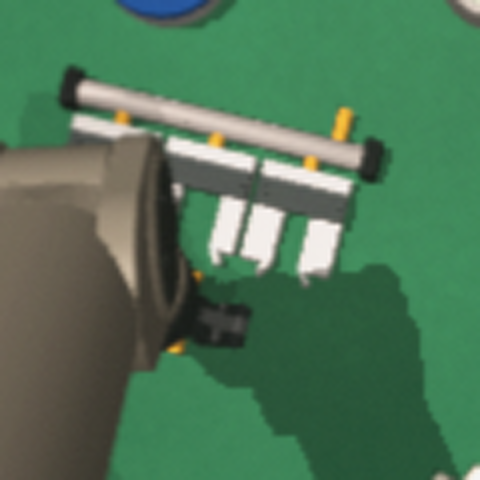

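```bash
cat > ov.py <<'E'
from fit import *
def T(p,l,dz=0):
    l=np.array(l,float)/1000;a=p[2];R=np.array([[np.cos(a),-np.sin(a),0],[np.sin(a),np.cos(a),0],[0,0,1]]);return l@R.T+[p[0],p[1],dz]
def box(x0,x1,y0,y1,z): return [(x0,y0,z),(x1,y0,z),(x1,y1,z),(x0,y1,z)]
def draw(c,srcf,dst,x0,y0,x1,y1,s,polys):
    crop(srcf,dst,x0,y0,x1,y1,s);im=cv2.imread(dst)
    for P,col in polys:
        q=((w2p(c,P)-[x0,y0]+.5)*s-.5);cv2.polylines(im,[np.round(q*16).astype(np.int32)],True,col,1,cv2.LINE_AA,4)
    cv2.imwrite(dst,im)
BAY=[.60413,.12887,-.2126]
def baypolys(p=BAY): return [(T(p,box(-28,28,-30,-14.5,16)),(255,0,255)),(T(p,box(-28,28,14.5,30,16)),(255,0,255)),(T(p,box(8,28,-30,30,22)),(0,0,255))]
def sppolys(p,dz): return [(T(p,box(-28,28,-12,12,12),dz),(255,255,0)),(T(p,box(-28,28,-12,12,0),dz),(255,255,0)),(T(p,box(-24,4,-7,7,60),dz),(0,255,255))]
E
python3 - <<'E'
from ov import *
c=bot.calibration('scene')
a=-.2097;p=[.5196+.0105*np.cos(a),.1465+.0105*np.sin(a),a]
draw(c,'pics/scene3.png','pics/s3o.png',330,150,430,240,8,baypolys()+sppolys(p,.0148))
E
```

```text
(no output)
```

View pics/s3o.png

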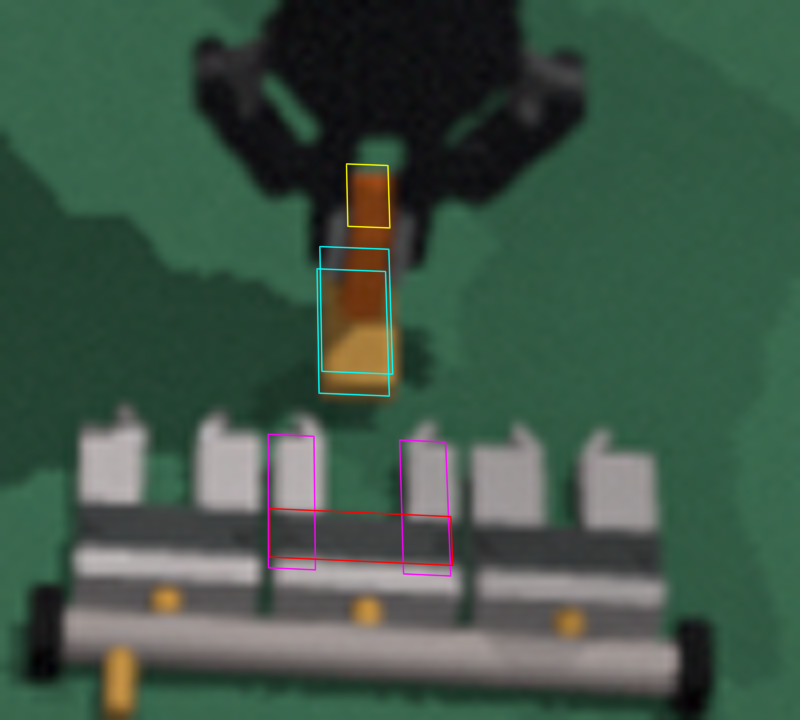

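Call:
drive_tool(increments="0 0 -0.009 0;0 0 -0.005 0;0.0098 -0.002 0 0;0.0098 -0.002 0 0;0.0098 -0.002 0 0;0.0098 -0.002 0 0;0 0 0 0;0 0 0 0")

```text
t: 5.9
eef_pos: [0.5603, 0.1379, 0.0489]
tool_rot: [0.0, 0.107, 0.994, -0.0]
contact_force: [-0.5, 0.7, -1.4]
gripper_width: 0.155
```

```bash
python3 - <<'E'
from ov import *
cv2.imwrite('pics/scene4.png',bot.read_camera('scene')[:,:,::-1])
o=bot.get_obs();a=-.21;e=o['eef_pos'];p=[e[0]+.0105*np.cos(a),e[1]+.0105*np.sin(a),a];print(e)
draw(bot.calibration('scene'),'pics/scene4.png','pics/s4o.png',330,150,430,240,8,sppolys(p,.0008))
E
```

```text
[0.55957125 0.13811362 0.04887018]
```

View pics/s4o.png

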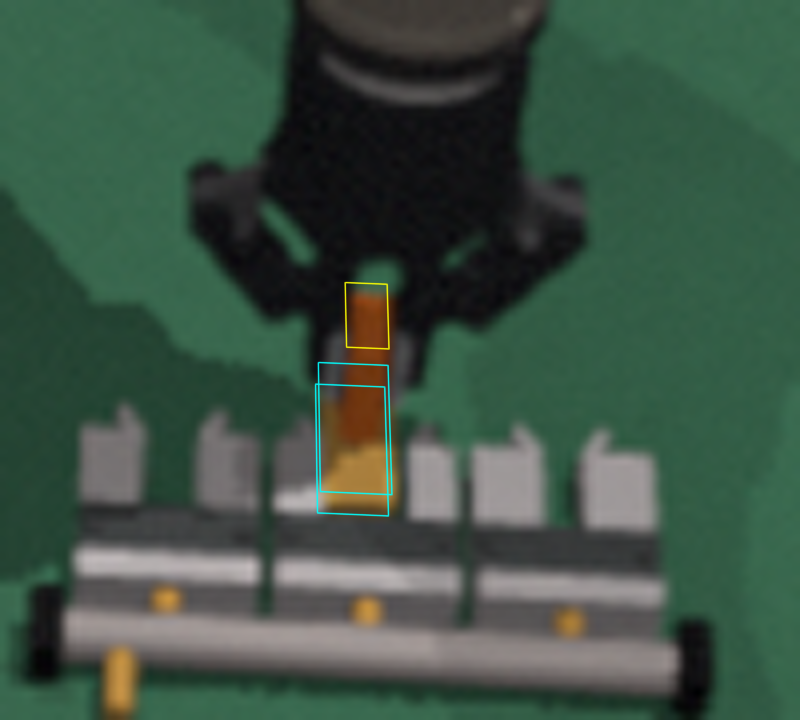

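Call:
drive_tool(increments="0.008 -0.0007 0 0;0.0078 -0.0017 0 0;0.0078 -0.0017 0 0;0.005 -0.001 0 0;0.002 -0.0004 0 0;0 0 0 0;0 0 0 0")

```text
t: 6.53
eef_pos: [0.5902, 0.1328, 0.0492]
tool_rot: [-0.0, 0.106, 0.994, -0.0]
contact_force: [-0.2, 0.1, -2.0]
gripper_width: 0.154
```

Call:
drive_tool(increments="0.001 -0.0002 0 0;0.001 -0.0002 0 0;0.001 -0.0002 0 0;0 0 0 0;0 0 0 0")

```text
t: 6.95
eef_pos: [0.5922, 0.1327, 0.0491]
tool_rot: [-0.001, 0.106, 0.994, 0.0]
contact_force: [-5.3, 1.2, 0.2]
gripper_width: 0.16
```

Call:
drive_tool(increments="0 0 -0.0005 0;0 0 -0.0005 0;0.001 -0.0002 0 0;0 0 0 0;0 0 0 0")

```text
t: 7.37
eef_pos: [0.5923, 0.1327, 0.0482]
tool_rot: [-0.002, 0.106, 0.994, 0.0]
contact_force: [-8.6, 1.3, 5.9]
gripper_width: 0.159
```

```bash
python3 - <<'E'
from ov import *
cv2.imwrite('pics/scene5.png',bot.read_camera('scene')[:,:,::-1])
o=bot.get_obs();print(o['eef_pos'],o['contact_force'])
crop('pics/scene5.png','pics/s5.png',330,150,430,240,8)
E
```

```text
[0.59231089 0.13265064 0.0482002 ] [-9.00839757  1.67669061  5.35455504]
```

View pics/s5.png

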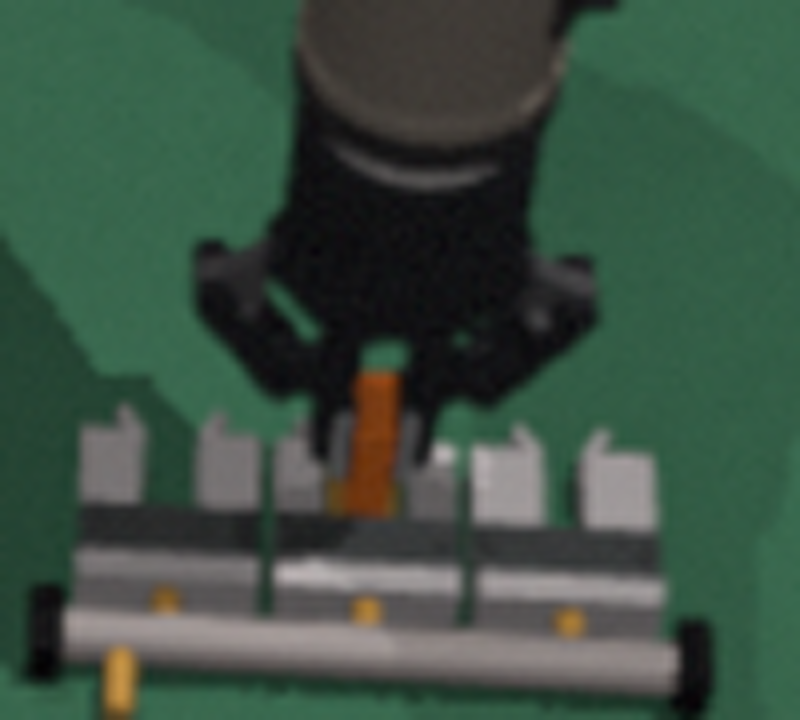

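Call:
drive_tool(increments="0 0 0 0;0 0 0 0;0 0 0 0;0 0 0 0;0 0 0 0;0 0 0 0", grip=0.6)

```text
t: 7.92
eef_pos: [0.5947, 0.132, 0.0484]
tool_rot: [0.0, 0.106, 0.994, 0.0]
contact_force: [-0.5, 0.9, 0.6]
gripper_width: 0.598
```

Call:
drive_tool(increments="0 0 0.01 0;0 0 0.03 0;0 0 0.04 0;0 0 0.04 0;-0.03 0 0.02 0;-0.03 -0.0 0.02 0;-0.03 0 0.02 0;-0.03 0 0.01 0;0 0 0 0;0 0 0 0;0 0 0 0")

```text
t: 8.83
eef_pos: [0.4749, 0.1323, 0.239]
tool_rot: [0.001, 0.106, 0.994, 0.001]
contact_force: [0.2, 0.2, -0.3]
gripper_width: 0.6
```

```bash
python3 - <<'E'
from ov import *
import pickle
cv2.imwrite('pics/scene6.png',bot.read_camera('scene')[:,:,::-1])
o=bot.get_obs();print(o['eef_pos'],o['contact_force'],o['joint_vel'].round(3))
c=bot.calibration('wrist');im=bot.read_camera('wrist');cv2.imwrite('pics/w6.png',im[:,:,::-1]);pickle.dump(c,open('w6.pkl','wb'))
crop('pics/scene6.png','pics/s6.png',330,150,430,240,8)
E
```

```text
[0.47516486 0.13213957 0.23855662] [ 0.43856147  1.02774273 -0.30767873] [ 0.006  0.024 -0.002 -0.005 -0.001 -0.    -0.001]
```

View pics/s6.png

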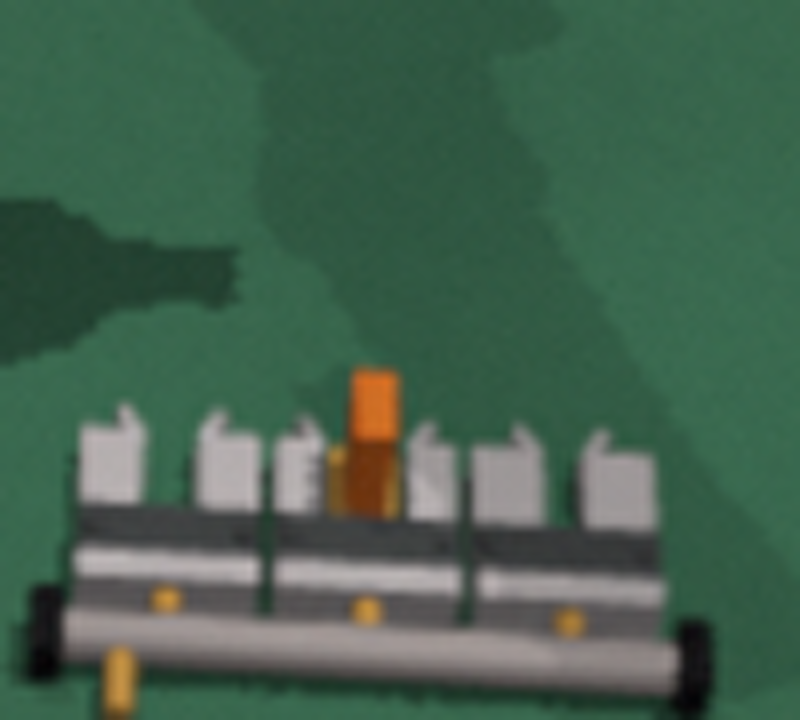

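View pics/w6.png

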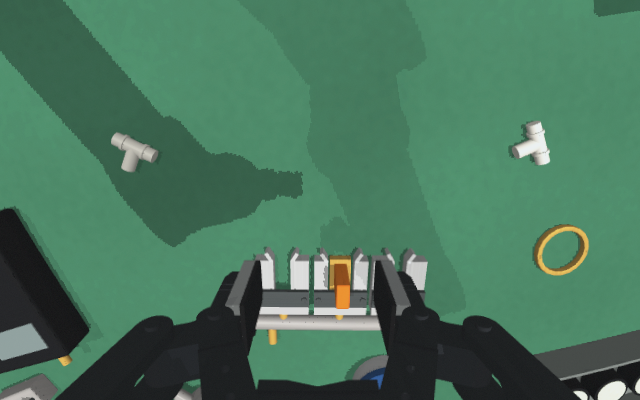

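```bash
python3 - <<'E'
from ov import *
import pickle
c=pickle.load(open('w6.pkl','rb'))
draw(c,'pics/w6.png','pics/w6o.png',300,240,390,320,8,baypolys()+sppolys(BAY,0))
crop('pics/w6.png','pics/w6a.png',300,240,390,320,8)
E
```

```text
(no output)
```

View pics/w6o.png

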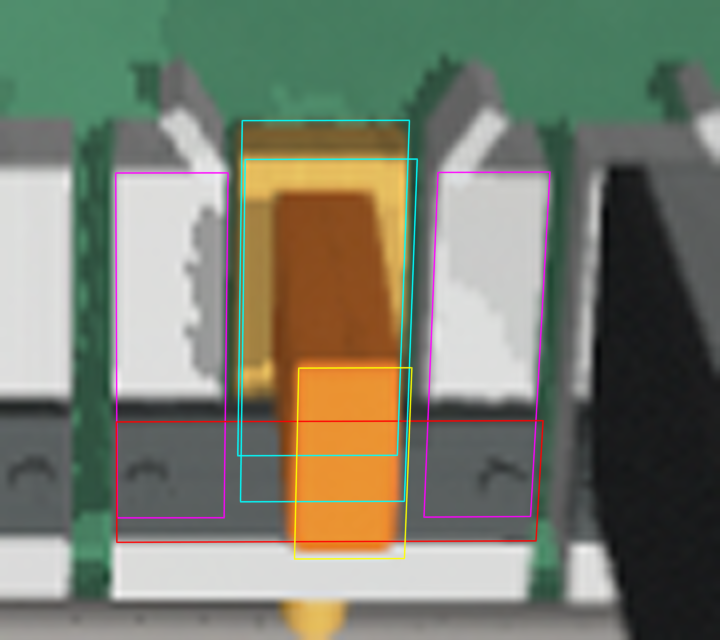

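View pics/w6a.png

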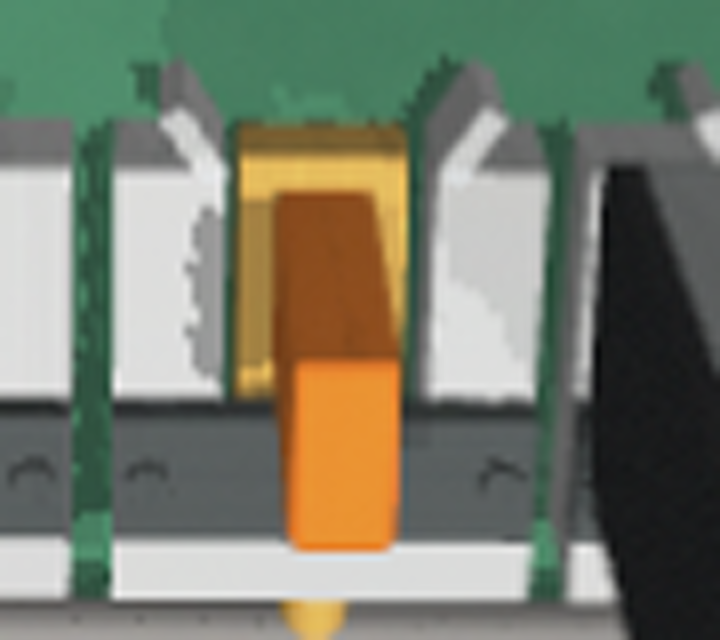

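Call:
drive_tool(increments="0 -0.04 0 0;0 -0.04 0 0;0 -0.04 0 0;0 -0.04 0 0;0 -0.04 0 0;0 -0.04 0 0;0 -0.04 0 0;-0.01 -0.04 0 0;-0.01 -0.04 0 0;-0.01 -0.04 0 0;0 0 0 0;0 0 0 0", grip=0)

```text
t: 9.93
eef_pos: [0.4432, -0.2715, 0.238]
tool_rot: [-0.001, 0.11, 0.994, -0.001]
contact_force: [1.5, 0.6, -0.7]
gripper_width: 0.001
```

```bash
python3 - <<'E'
from ov import *
import pickle
o=bot.get_obs();print(o['eef_pos'],o['contact_force'],o['joint_vel'].round(3),o['gripper_width'])
c=bot.calibration('wrist');im=bot.read_camera('wrist');cv2.imwrite('pics/w7.png',im[:,:,::-1]);pickle.dump(c,open('w7.pkl','wb'))
E
```

```text
[ 0.44321093 -0.27150648  0.23795927] [ 1.5025882   0.55181112 -0.6581919 ] [-0.061 -0.011 -0.058  0.013 -0.009  0.001 -0.019] 0.0013044015339038022
```

View pics/w7.png

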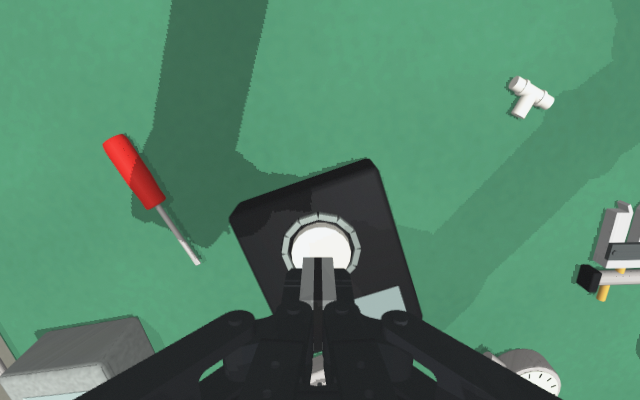

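```bash
python3 - <<'E'
from ov import *
import pickle
c=pickle.load(open('w7.pkl','rb'));im=cv2.imread('pics/w7.png')
m=(im.min(2)>225).astype(np.uint8);m[:205]=0;m[285:]=0;m[:,:275]=0;m[:,365:]=0
n,l,st,ce=cv2.connectedComponentsWithStats(m);k=1+np.argmax(st[1:,4]);print(st[k])
ys,xs=np.where(l==k)
pts=[]
for x in range(xs.min(),xs.max()+1):
    pts.append((x,ys[xs==x].min()-.5))
for y in range(235,255):
    r=xs[ys==y];pts+= [(r.min()-.5,y),(r.max()+.5,y)]
W=p2w(c,pts,.068)[:,:2]
r=least_squares(lambda p:np.hypot(*(W-p[:2]).T)-.028,[.505,-.28],loss='soft_l1',f_scale=.001);print(r.x,np.abs(r.fun).mean(), np.median(np.hypot(*(W-r.x).T)))
r2=least_squares(lambda p:np.hypot(*(W-p[:2]).T)-p[2],[.505,-.28,.028],loss='soft_l1',f_scale=.001);print(r2.x)
crop('pics/w7.png','pics/w7a.png',270,200,370,280,7)
E
```

```text
[ 292  228   59   40 1629]
[ 0.50674872 -0.28521058] 0.0003377437868752146 0.02791329128763126
[ 0.50568456 -0.28496785  0.02716224]
```

View pics/w7a.png

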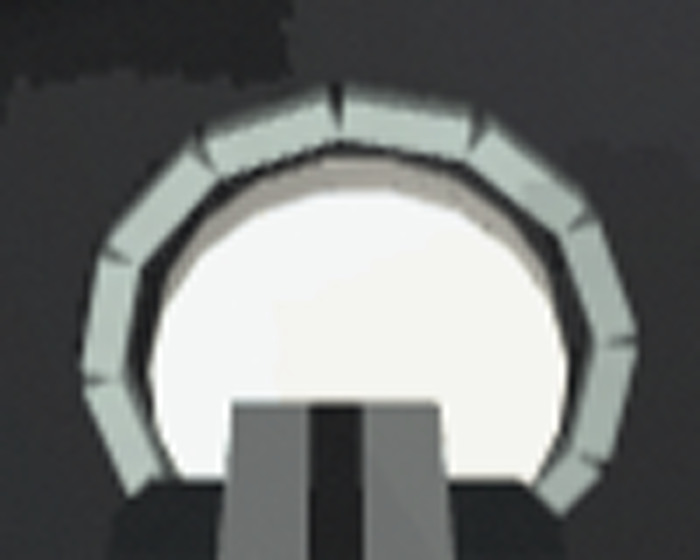

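Call:
drive_tool(increments="0.016 -0.0034 -0.02 0;0.016 -0.0034 -0.03 0;0.016 -0.0034 -0.03 0;0.015 -0.0033 -0.03 0;0 0 -0.02 0;0 0 -0.006 0;0 0 0 0;0 0 0 0;0 0 0 0")

```text
t: 10.73
eef_pos: [0.5081, -0.2814, 0.1037]
tool_rot: [0.001, 0.106, 0.994, -0.0]
contact_force: [-0.2, -0.4, 1.0]
gripper_width: -0.001
```

Call:
drive_tool(increments="0 0 -0.003 0;0 0 -0.003 0;0 0 -0.003 0;0 0 -0.003 0;0 0 0 0;0 0 0 0")

```text
t: 11.23
eef_pos: [0.5073, -0.2814, 0.0903]
tool_rot: [-0.0, 0.106, 0.994, 0.0]
contact_force: [-0.0, -0.9, 1.1]
gripper_width: 0.002
```

Call:
drive_tool(increments="0 0 -0.002 0;0 0 -0.002 0;0 0 -0.002 0;0 0 -0.002 0;0 0 0 0;0 0 0 0")

```text
t: 11.73
eef_pos: [0.5074, -0.2814, 0.0825]
tool_rot: [0.0, 0.106, 0.994, 0.0]
contact_force: [-1.7, 0.6, 6.8]
gripper_width: -0.002
```

Call:
drive_tool(increments="0 0 -0.001 0;0 0 -0.001 0;0 0 0 0;0 0 0 0;0 0 0 0")

```text
t: 12.15
eef_pos: [0.5074, -0.2815, 0.082]
tool_rot: [0.0, 0.106, 0.994, 0.001]
contact_force: [-5.7, 4.6, 21.3]
gripper_width: -0.002
```

```bash
python3 - <<'E'
from ov import *
cv2.imwrite('pics/w8.png',bot.read_camera('wrist')[:,:,::-1])
cv2.imwrite('pics/scene8.png',bot.read_camera('scene')[:,:,::-1])
o=bot.get_obs();print(o['t'],o['eef_pos'],o['contact_force'],o['gripper_width'])
a=cv2.resize(cv2.imread('pics/scene8.png')[150:250,170:270],None,fx=4,fy=4,interpolation=2)
b=cv2.resize(cv2.imread('pics/scene8.png')[160:260,325:425],None,fx=4,fy=4,interpolation=2)
cv2.imwrite('pics/s8.png',np.hstack([a,b]))
E
```

```text
12.25 [ 0.50740587 -0.2815087   0.08198046] [-5.42328214  3.92606585 20.9341516 ] 0.0018373578546263944
```

View pics/w8.png

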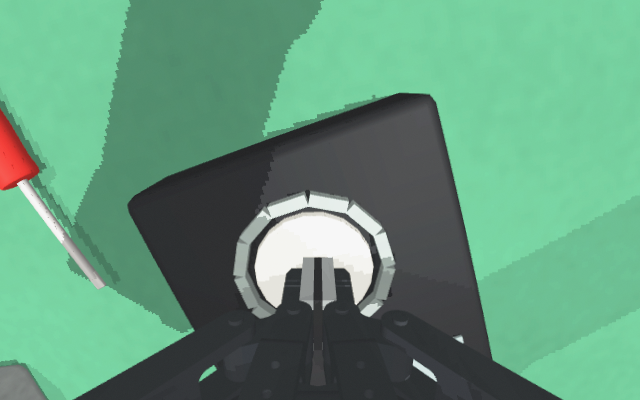

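View pics/s8.png

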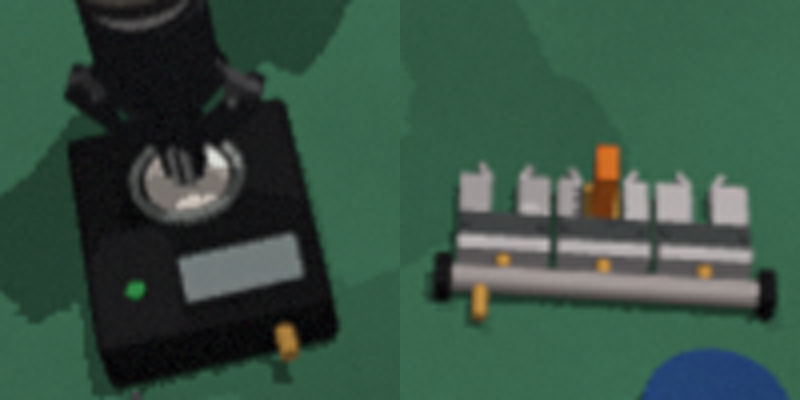

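View pics/scene8.png

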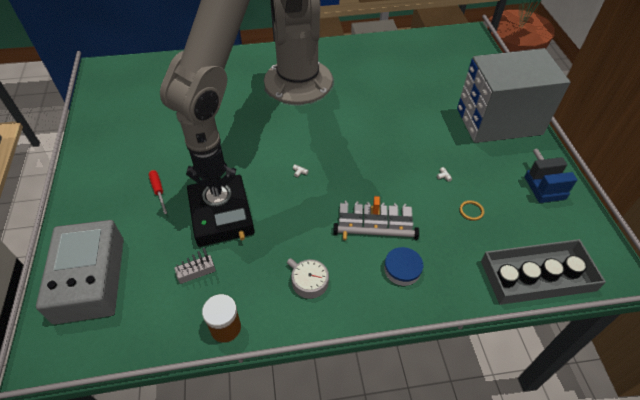

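```bash
python3 -c "
from station import bot
print(bot.hand_in());o=bot.get_obs();print(o['t'],o['eef_pos'],o['contact_force'])"
```

```text
the job is handed in; nothing more can be done
None
the job is handed in; nothing more can be done
```

The spacer is home in the middle bay, which is the wide one, and I handed the job in at about 12.3 s with the fingers still holding the button down. The hand-in gives no verdict.

- **Spacer:** I pinched it by the orange grip, slid it nose first under the bridge until it hit the back stop (about 9 N), then set it on the floor of the bay (about 6 N). After letting go, the wrist camera showed it upright with the grip just before the bridge. Its tail was level with the rail fronts to about 0.5 mm.
- **Button:** I pressed it with closed fingers, about 4 mm off its centre. The tool stopped at 0.082 m, which is 8 mm below first contact and puts the fingertips level with the collar. The force was about 21 N against a 7 N spring, so the button was at the bottom of its travel. The wrist camera shows it flush with the collar.
- **Other objects:** in the last scene picture the spacer is still in place and the other things on the cart look unmoved.

**Disagreements:**
- The arm's position when the spacer met the stop was about 1.5 mm short of my camera estimate of home. That is within the 2 mm calibration error, and the rigid stop and the pictures both say it is home.
- The scene camera was offset from the wrist camera by about 2 mm, equally for the bay and the spacer.
- At the end the tool also carried about 7 N of sideways force.

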